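Lift the glaze samples with the T-key onto the display stand

ROBOT

A 6-joint arm with a two-finger parallel gripper is mounted at the origin on the work surface. World frame = base frame: x ahead of the robot, y to its left, z up, the work surface at z = 0. Lengths are in mm, angles in rad, forces in N, time in s.
With the tool pointing down it reaches from about 400 to 825 mm from the base axis. Payload 7 kg.
Tool frame: the origin (TCP) lies at the very end of the fingers, on their centre line; the grasp point (between the pads) lies 19 mm behind it; z points along the fingers, y is the direction in which the jaws open and shut (so a half turn about z gives the same grasp; the last joint's range is limited). The gripper opens to 88 mm and grips with 3 to 60 N. Pads are 19 mm wide; open, the fingers measure 130 mm over their backs; the gripper's body (78 mm by 193 mm) begins 47 mm behind the grasp point.
Start: joints at [-0.88, 0.359, 0.012, 0, -1.224, -0.288], TCP at [264.569, -620.966, 226.561] pointing down, gripper open.
Joint ranges: [-3.07, 3.07], [-1.43, 2.12], [-1.02, 1.25], [-3.03, 1.67], [-3.05, -0], [-3.03, 3.03]. Speed limits (rad/s): [2.39, 2.39, 3.01, 3.14, 3.14, 3.14].

INTERFACE

Orientations are given as a unit quaternion [x, y, z, w].
In Python, from plant import bot gives the robot as it stands. Calls block until the motion is done:
- bot.move_ptp(position, orientation): joint-space move of the TCP to a pose.
- bot.line_to(position, velocity=150, ori=None): straight line of the TCP; ori=None keeps the orientation; velocity is the mean speed in mm/s.
- bot.move_joints(angles): joint-space move.
- bot.move_gripper(opening, force=None): finger opening in mm; force is the grip in N (None keeps the last); returns when the fingers have stopped.
- bot.pause(seconds).
- bot.solve_ik(position, orientation): joint angles nearest the present ones, or None.
- bot.read_state(): the state.
- bot.camera(name): name is "side" or "top" or "wrist"; returns the picture (384x512x3 uint8, red, green, blue); there is no depth.
- bot.get_calibration(name): a dict with "fx", "fy", "cx", "cy" (pixels), "view" (4x4, takes a point from world to camera coordinates); the wrist camera has in their place "T_tool_cam" (4x4, takes a point from camera to tool coordinates, whose origin is the TCP and whose axes are the flange's). Camera axes: x right, y up, looking along -z (the intrinsics and any distortion apply to the point x, -y, -z); pixel columns grow to the right and rows downward; lengths in mm; the calibration is good to about 2 mm. A picture is of the moment at which its call begins: read the wrist's pose just before it. get_calibration takes no time and is no camera call.
A pose or a line that the arm cannot do raises bot.Unreachable and nothing moves.
- bot.close_job(): hands the job in, once; it reports no verdict.
The state is a dict: "t": time; "joint_pos": joint angles; "qvel": joint speeds; "tau": joint torques, N m; "tcp_pos": TCP position; "eef_rot": TCP orientation; "contact_force": force on the tool from outside, world axes, zero at the start; "moment": the same for the moment, N m; "width": finger opening in mm.
Only numpy, scipy, OpenCV 4.12 (cv2) and the standard library are available. Lean on these libraries where they do the work, as an engineer would, in place of code of your own. Each camera call takes 0.05 s, during which the arm holds its last target. There are 200 camera calls.

TASK

Take the T-key from its rack, thread it down through the slots of the three glaze sample tiles in the plywood well until you feel it touch the bottom gently, and give it a quarter turn so that its foot hooks crosswise under the stack. Lift the three tiles out together and set them down inside the rim of the white display stand, with the key left upright in them, still crosswise and its collar lowered to rest on the top tile, and let go. Never bear hard on the tiles or the well with the key (they chip at about 14 N), and leave the two bowls and the cup alone.

Things in the scene. Friction and masses are not known exactly. Their poses are not given: they have to be found in the camera images.
- key_handle (a point): Centre of the blue handle of the T-key (150 g), hanging upright in the dark rack. Axes: z up the key, x along its foot and the handle's long side; half turns are alike. Handle 28 (x) x 16 (y) x 44 (z) mm, to be gripped across the 16 mm. Right under it a round brass collar, 44 mm across, 6 mm thick (underside 28 mm below this point; sprung, gives up to 4 mm at 2 N/mm), then a steel rod of 14 mm diameter.
- key_tip (a point): Middle of the underside of the key's steel foot, 84.5 mm straight below key_handle; same axes. Foot 33 (x) x 14 (y) mm and 8.5 mm high, lower edges rounded (4 mm radius), top flat: it hooks under the tiles when turned crosswise to their slots. From foot top to collar underside is 48 mm.
- rack: Fixed dark wooden key rack, 84 x 84 mm, 65 mm high; origin at the centre of its underside. The key hangs by its collar in a 42 x 20 mm slot (long way along the rack's x) in the top plate; lift the key straight up by 70 mm to clear it.
- well: Fixed plywood well, 86 x 86 mm; origin at the centre of its underside, z up. Tiles rest on two ledges along x, 30 mm up, over a cavity 44 mm wide, 70 mm long, where the foot turns freely. Corner posts to 54 mm leave the tiles 3 mm play each way. Its cork floor lies 12 to 22 mm below the ledges, different each time, not reported: feel for it; it gives 1.5 mm at 4 N/mm, then is rigid.
- tile1_center (a point): Centre of the lowest tile (amber glaze). All three tiles are alike: square, 64 x 64 x 10 mm, about 80 g, with a through slot in the middle 37 mm (along the tile's x) x 17 mm (y). They lie stacked in the well, each loose by a few mm and degrees.
- tile2_center (a point): Centre of the middle tile (cream glaze), like tile1.
- tile3_center (a point): Centre of the top tile (teal glaze), like tile1.
- stand: Fixed white display stand, 88 x 88 mm; origin at the centre of its underside, z up. Tiles are to rest on two ledges along its x, 37 mm up, inside a square rim 72 x 72 mm within (4 mm play each way) that rises to 44 mm; any of the four square orientations will do. Between the ledges a gap 44 mm wide, 72 mm long, 32 mm deep takes the key's foot at any angle.
- amber_bowl: Bystander: amber bowl, 100 mm across, 45 mm high; origin at the centre of its underside.
- blue_bowl: Bystander: blue bowl, 100 mm across, 45 mm high; origin at the centre of its underside.
- green_cup: Bystander: green cup, 72 mm across, 75 mm high; origin at the centre of its underside.
Mind the look-alikes: they are no part of the job. Leave any orange look-alike of the part that bears key_handle alone.

How it is judged (in metres and radians):
On the way, in this order (a step that is already met when the one before it is completed fails the run):
1. the key is threaded through all three tiles, foot under the lowest, and touches the bottom of the well (over 1.5 N) (horizontal distance between key_handle and tile1_center below 0.008 m and horizontal distance between key_handle and tile2_center below 0.008 m and horizontal distance between key_handle and tile3_center below 0.008 m and z of key_handle in the frame of tile1_center below 0.071 m and contact force between key and well above 1.5 N), for 0.1 s.
2. still in the well, the key is turned so that its foot lies crosswise under the slots (over 69 degrees from them) (z of key_handle in the frame of tile1_center below 0.071 m and angle between the x axis of key_handle and the x axis of tile1_center, either way round above 1.2 rad and angle between the x axis of key_handle and the x axis of tile2_center, either way round above 1.2 rad and angle between the x axis of key_handle and the x axis of tile3_center, either way round above 1.2 rad and distance between tile1_center and well below 0.05 m), for 0.2 s.
3. all three tiles hang on the key together, clear of the well (lowest tile's centre over 80 mm up) (height (world z) of tile1_center above 0.08 m and horizontal distance between key_handle and tile1_center below 0.014 m and horizontal distance between key_handle and tile2_center below 0.014 m and horizontal distance between key_handle and tile3_center below 0.014 m and distance between key_handle and tile3_center below 0.065 m), for 0.2 s.
At the end, for the whole second after the job is handed in: Tiles stacked flat (under 4 deg) in the stand's rim: centres within 7 mm of its middle along x and y, heights within 2.5 mm of resting on the ledges. Key upright in them (within 7 deg), collar on the top tile (within 4 mm), foot still crosswise (over 63 deg). All at rest, released (x of tile1_center in the frame of stand between -0.007 and 0.007 m and y of tile1_center in the frame of stand between -0.007 and 0.007 m and z of tile1_center in the frame of stand between 0.0395 and 0.0445 m and angle between each of tile1_center, tile2_center, tile3_center's own z axis and vertical below 0.07 rad and x of tile2_center in the frame of stand between -0.007 and 0.007 m and y of tile2_center in the frame of stand between -0.007 and 0.007 m and z of tile2_center in the frame of stand between 0.0495 and 0.0545 m and x of tile3_center in the frame of stand between -0.007 and 0.007 m and y of tile3_center in the frame of stand between -0.007 and 0.007 m and z of tile3_center in the frame of stand between 0.0595 and 0.0645 m and z of key_handle in the frame of stand between 0.091 and 0.099 m and angle between key_handle's own z axis and vertical below 0.12 rad and horizontal distance between key_handle and tile3_center below 0.014 m and angle between the x axis of key_handle and the x axis of tile1_center, either way round above 1.1 rad and linear speed of each of key, tile3 below 0.02 m/s); the robot touches nothing.
It fails at once if the key bears on a tile or on the well with more than 14 N (contact force between key and tile1 above 14 N or contact force between key and tile2 above 14 N or contact force between key and tile3 above 14 N or contact force between key and well above 14 N).
It fails at once if a bowl or the cup is moved by more than 15 mm (distance of any of amber_bowl, blue_bowl, green_cup from where it was at the start of the episode above 0.015 m).
It also fails if it takes over 66 s, if anything falls off the work surface, if the arm or the gripper's body presses on something with over 40 N, if the wrist force passes 120 N, or if a joint passes its speed limit or range.

## Working session

There is one attempt and no reset: what is moved stays moved. The work goes in short steps, each a Python script; the robot and the scene stay as the last script left them, time stands still between calls to the robot, and variables do not carry over. Pictures are saved under pics/ and viewed, about 8 in all and at most 12, crops included, and the job is handed in when it is done.

```bash
ls; mkdir -p pics; python3 - <<'E'
from plant import bot
import cv2,numpy as np
np.set_printoptions(suppress=True,precision=4)
a=bot.camera("top");b=bot.camera("side")
cv2.imwrite("pics/top.png",a[...,::-1]);cv2.imwrite("pics/side.png",b[...,::-1])
for n in("top","side","wrist"):print(n,bot.get_calibration(n))
print(bot.read_state())
E
```

```text
pics
top {'fx': 347.97180982995314, 'fy': 347.97180982995314, 'cx': 258.0337319564257, 'cy': 191.22869170066707, 'view': array([[  -0.0093,   -0.9998,   -0.0171,   56.5207],
       [   0.9944,   -0.0111,    0.1056, -604.2983],
       [  -0.1057,   -0.0161,    0.9943, -863.9842],
       [   0.    ,    0.    ,    0.    ,    1.    ]])}
side {'fx': 431.02887689197945, 'fy': 431.02887689197945, 'cx': 263.65990923111497, 'cy': 190.00933506285728, 'view': array([[   -0.9761,    -0.2162,    -0.0217,   579.2718],
       [    0.1062,    -0.5618,     0.8204,  -108.8119],
       [   -0.1896,     0.7985,     0.5713, -1220.0859],
       [    0.    ,     0.    ,     0.    ,     1.    ]])}
wrist {'fx': 291.65178480864233, 'fy': 291.65178480864233, 'cx': 253.84038611699805, 'cy': 194.99370665828553, 'T_tool_cam': array([[  -0.0001,    0.9651,    0.2618,   69.8801],
       [   1.    ,    0.0002,   -0.0004,   -0.6583],
       [  -0.0004,    0.2618,   -0.9651, -157.6904],
       [   0.    ,    0.    ,    0.    ,    1.    ]])}
{'t': 0.1, 'joint_pos': array([-0.8799,  0.3593,  0.0112, -0.0003, -1.2241, -0.2881]), 'qvel': array([ 0.0002, -0.    ,  0.002 ,  0.0013, -0.0011,  0.0006]), 'tau': array([ -0.0011, -58.4162,  29.3754,   7.0155,   0.0102,  -0.0001]), 'tcp_pos': array([ 264.4089, -620.6048,  225.7481]), 'eef_rot': array([-0.2   ,  0.9798,  0.0007, -0.0002]), 'contact_force': array([ 0.1612, -0.0462, -0.2744]), 'moment': array([-0.0324,  0.0458,  0.0186]), 'width': 87.56769900876976}
```

View pics/top.png

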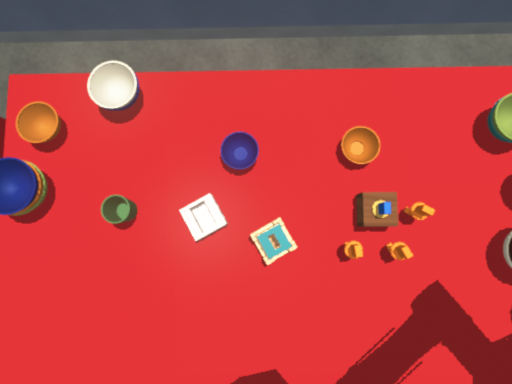

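View pics/side.png

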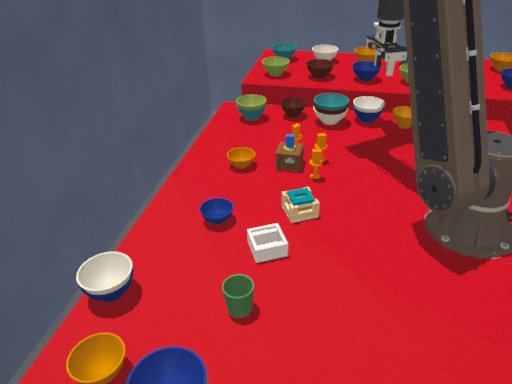

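Candidates for the key: blue handle in the dark rack at top pixel (385,208). The orange look-alikes are at (419,211), (400,251) and (354,249). I choose the blue one. The well with the teal tile is at (274,241) and the white stand at (203,217). Next, a closer wrist view of each.

```bash
cat > h.py <<'E'
from plant import bot
import cv2,numpy as np
from scipy.spatial.transform import Rotation as R
np.set_printoptions(suppress=True,precision=4)
def down(p):  # tool pointing down, jaw axis (tool y) at world yaw p
    y=np.array([np.cos(p),np.sin(p),0]);z=np.array([0,0,-1.]);x=np.cross(y,z)
    return R.from_matrix(np.c_[x,y,z]).as_quat()
def yaw():
    y=R.from_quat(bot.read_state()["eef_rot"]).as_matrix()[:,1];return np.arctan2(y[1],y[0])
def cam(name,st=None):
    c=bot.get_calibration(name)
    if name=="wrist":
        T=np.eye(4);T[:3,:3]=R.from_quat(st["eef_rot"]).as_matrix();T[:3,3]=st["tcp_pos"];M=T@c["T_tool_cam"]
    else: M=np.linalg.inv(c["view"])
    return c,M
def pt(cm,px,z):
    c,M=cm;px=np.atleast_2d(np.asarray(px,float))
    d=np.c_[(px[:,0]-c["cx"])/c["fx"],-(px[:,1]-c["cy"])/c["fy"],-np.ones(len(px))]@M[:3,:3].T
    o=M[:3,3];return o+d*((z-o[2])/d[:,2])[:,None]
def shot(fn):
    st=bot.read_state();im=bot.camera("wrist");cv2.imwrite(f"pics/{fn}.png",im[...,::-1])
    np.savez(f"pics/{fn}.npz",im=im,tcp_pos=st["tcp_pos"],eef_rot=st["eef_rot"]);return im,cam("wrist",st)
def load(fn):
    d=np.load(f"pics/{fn}.npz");return d["im"],cam("wrist",d)
E
python3 - <<'E'
from h import *
c=cam("top")
k=pt(c,[385,208],115)[0];rk=pt(c,[379,209],65)[0];w=pt(c,[274,241],55)[0];s=pt(c,[203,217],44)[0]
print(k,rk,w,s)
for n,q in(("blueb",[240,151]),("orb",[361,146]),("cup",[117,209])):print(n,pt(c,q,45)[0])
for n,q,z in(("wrack",rk,215),("wwell",w,180),("wstand",s,180)):
    a=np.arctan2(q[1],q[0])+np.pi/2
    bot.move_ptp([q[0],q[1],z],down(a)); bot.pause(.3); shot(n);print(n,bot.read_state()["t"],bot.read_state()["joint_pos"])
ims=[cv2.imread(f"pics/{n}.png") for n in("wrack","wwell","wstand")]
cv2.imwrite("pics/m1.png",np.vstack([np.hstack([i[40:340,56:456] for i in ims[:2]]),np.hstack([ims[2][40:340,56:456],np.zeros((300,400,3),np.uint8)])]))
E
```

```text
[ 553.8198 -244.1173  115.    ] [ 554.2217 -246.6784   65.    ] [478.3067  11.6623  55.    ] [539.6061 190.0085  44.    ]
blueb [708.1528  95.5896  45.    ]
orb [ 717.1109 -214.8028   45.    ]
cup [562.0455 409.3858  45.    ]
wrack 2.175 [-0.0978  0.255  -0.1624  0.     -1.1534 -1.8924]
wwell 3.5833 [ 0.4355  0.0708 -0.4758  0.     -1.0245 -1.9832]
wstand 4.7083 [ 0.6795  0.2251 -0.2862  0.     -1.059  -1.9127]
```

View pics/m1.png

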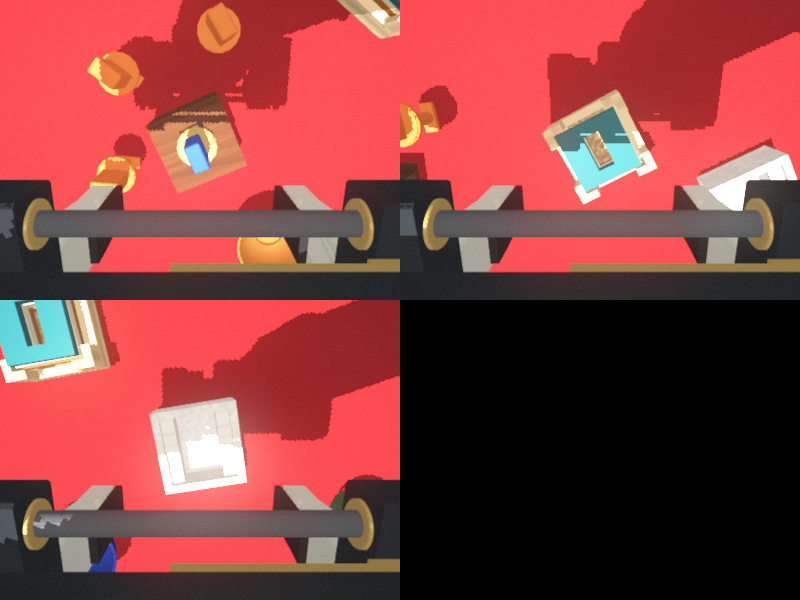

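```bash
python3 - <<'E'
from h import *
for n,z,cs in(("wrack",65,[(148,128),(217,95),(245,163),(178,192)]),("wwell",54,[(143,133),(215,93),(257,163),(187,200)]),("wstand",44,[(152,113),(235,98),(246,180),(165,194)])):
    im,c=load(n);p=pt(c,np.array(cs)+[56,40],z)[:,:2]
    e=np.roll(p,-1,0)-p
    print(n,p.mean(0),np.linalg.norm(e,axis=1),np.degrees(np.arctan2(e[:,1],e[:,0])),np.degrees(np.arctan2(*p.mean(0)[::-1])))
ims=[cv2.resize(cv2.imread(f"pics/{n}.png")[y:y+100,x:x+130],(780,600),interpolation=2) for n,x,y in(("wrack",190,130),("wwell",190,130),("wstand",190,130))]
cv2.imwrite("pics/m2.png",cv2.resize(np.vstack([np.hstack(ims[:2]),np.hstack([ims[2],ims[2]*0])]),(800,600),interpolation=3))
E
```

```text
wrack [ 556.361  -249.8303] [80.7319 80.1993 81.9044 79.3936] [ 91.2803  -0.4454 -89.3145 178.6934] -24.182155967516927
wwell [478.984   13.1599] [80.4038 82.1901 82.1779 83.3224] [ 120.0623   33.4268  -59.0885 -147.8341] 1.5737793681722072
wstand [541.385  191.1588] [84.2525 87.5389 88.5776 88.1776] [ 119.4716   28.966   -60.2084 -153.8416] 19.447723652213913
```

View pics/m2.png

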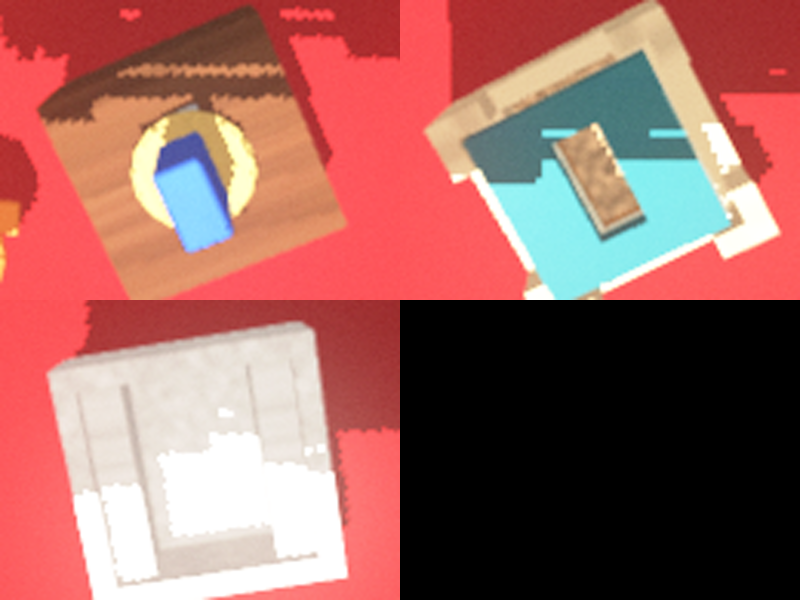

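```bash
python3 - <<'E'
from h import *
# lookalike height: triangulate top of the one beyond the rack
o,d=[],[]
for n,px in(("top",[431,211]),("side",[296,126])):
    c=cam(n);a,b=pt(c,px,0)[0],pt(c,px,100)[0];o.append(a);d.append((b-a)/np.linalg.norm(b-a))
A=np.c_[d[0],-d[1]];s=np.linalg.lstsq(A,o[1]-o[0],rcond=None)[0];print("lookalike",o[0]+s[0]*d[0],o[1]+s[1]*d[1])
im,c=load("wrack");h=pt(c,[253.4,198],115)[0];print("handle",h)
bot.move_gripper(40)
def over(P,p,z,n):
    x=np.array([-np.sin(p),np.cos(p)]);q=P[:2]-70*x
    bot.move_ptp([q[0],q[1],z],down(p));bot.pause(.3);shot(n);print(n,bot.read_state()["t"])
r=np.radians
over([541.4,191.2],r(120),95,"cstand")
over([479,13.2],r(120),85,"cwell")
s=bot.read_state()["tcp_pos"];bot.line_to([s[0],s[1],180],250)
over(h,r(90),150,"ckey")
f=lambda n,y:cv2.imread(f"pics/{n}.png")[y:y+230,110:410]
v=np.vstack([np.hstack([f("cstand",0),f("cwell",0)]),np.hstack([f("ckey",0),f("ckey",0)*0])])
cv2.imwrite("pics/m3.png",cv2.resize(v,None,fx=1.3,fy=1.3,interpolation=3))
E
```

```text
lookalike [ 546.5467 -356.9298   98.6067] [ 550.8115 -356.2298   98.4621]
handle [ 556.313 -249.226  115.   ]
cstand 6.5333
cwell 7.6667
ckey 9.7417
```

View pics/m3.png

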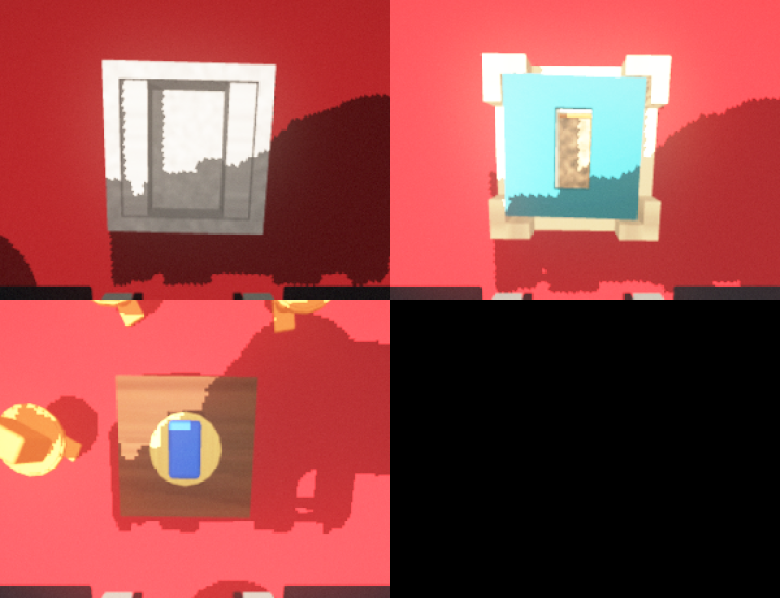

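```bash
python3 - <<'E'
from h import *
def rect(n,m,z,k):
    m=cv2.morphologyEx(m.astype(np.uint8),cv2.MORPH_OPEN,np.ones((3,3)))
    cs,_=cv2.findContours(m,cv2.RETR_EXTERNAL,cv2.CHAIN_APPROX_NONE)
    b=max(cs,key=cv2.contourArea)[:,0]
    w=pt(c,b,z)[:,:2].astype(np.float32);r=cv2.minAreaRect(w)
    print(n,k,"ctr",np.array(r[0]),"size",np.array(r[1]),"ang",r[2]);return r
im,c=load("ckey");H=cv2.cvtColor(im,cv2.COLOR_RGB2HSV);h,s,v=[H[...,i].astype(int) for i in range(3)]
roi=np.zeros(h.shape,bool);roi[70:160,190:300]=1
rect("key","handle",(h>90)&(h<130)&(s>90)&roi,115)
col=roi&(h>15)&(h<35)&(s>60)&(v>140); ys,xs=np.nonzero(col);print("collar px",xs.min(),xs.max(),ys.min(),ys.max())
q=pt(c,[[xs.min(),(ys.min()+ys.max())/2],[xs.max(),(ys.min()+ys.max())/2],[(xs.min()+xs.max())/2,ys.min()],[(xs.min()+xs.max())/2,ys.max()]],71)[:,:2];print(q.mean(0),q)
im,c=load("cwell");H=cv2.cvtColor(im,cv2.COLOR_RGB2HSV);h,s,v=[H[...,i].astype(int) for i in range(3)]
teal=(h>80)&(h<100)&(s>60);r=rect("well","teal",teal,60)
roi=np.zeros(h.shape,bool);roi[75:160,225:280]=1
rect("well","slot",roi&~teal,60)
im,c=load("cstand");H=cv2.cvtColor(im,cv2.COLOR_RGB2HSV);h,s,v=[H[...,i].astype(int) for i in range(3)]
roi=np.zeros(h.shape,bool);roi[30:200,170:340]=1
r=rect("stand","out",roi&(s<70),44)
W=cv2.resize(cv2.imread("pics/cwell.png")[70:160,220:290],None,fx=6,fy=6,interpolation=cv2.INTER_NEAREST)
cv2.imwrite("pics/slot.png",W)
E
```

```text
Traceback (most recent call last):
AttributeError: 'str' object has no attribute 'astype'
```

```bash
cat > meas.py <<'E'
from h import *
def rect(n,k,m,z,c):
    m=cv2.morphologyEx(m.astype(np.uint8),cv2.MORPH_OPEN,np.ones((3,3)))
    cs,_=cv2.findContours(m,cv2.RETR_EXTERNAL,cv2.CHAIN_APPROX_NONE)
    b=max(cs,key=cv2.contourArea)[:,0]
    w=pt(c,b,z)[:,:2].astype(np.float32);r=cv2.minAreaRect(w)
    print(n,k,"ctr",np.array(r[0]),"size",np.array(r[1]),"ang",r[2]);return r
def hsv(im): return [x.astype(int) for x in cv2.split(cv2.cvtColor(im,cv2.COLOR_RGB2HSV))]
E
python3 - <<'E'
from meas import *
im,c=load("ckey");h,s,v=hsv(im)
roi=np.zeros(h.shape,bool);roi[70:160,190:300]=1
rect("key","handle",(h>90)&(h<130)&(s>90)&roi,115,c)
im,c=load("cwell");h,s,v=hsv(im)
teal=(h>80)&(h<100)&(s>60);rect("well","teal",teal,60,c)
roi=np.zeros(h.shape,bool);roi[75:160,225:280]=1
rect("well","slot",roi&~teal,60,c)
im,c=load("cstand");h,s,v=hsv(im)
roi=np.zeros(h.shape,bool);roi[30:200,170:340]=1
rect("stand","out",roi&(s<70),44,c)
cv2.imwrite("pics/slot.png",cv2.resize(cv2.imread("pics/cwell.png")[70:160,220:290],None,fx=6,fy=6,interpolation=cv2.INTER_NEAREST))
E
```

```text
key handle ctr [ 556.9717 -250.1636] size [26.5129 14.933 ] ang 0.08921746164560318
well teal ctr [480.2091  11.4599] size [63.225  63.2068] ang 28.309452056884766
well slot ctr [479.9227  11.6081] size [35.561  16.5557] ang 29.18088722229004
stand out ctr [542.7172 191.4033] size [87.9871 88.1443] ang 28.643604278564453
```

View pics/slot.png

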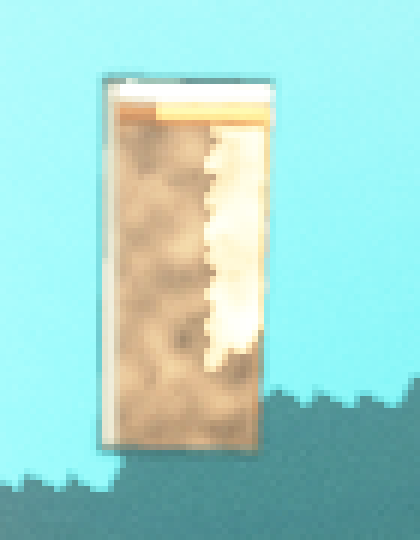

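The slot view is clean: through-slots of the cream and amber tiles are nearly aligned with the teal one (slot at crop px 105–272 × 75–450). Grasping the key now, then checking how it sits in the gripper.

```bash
python3 - <<'E'
from h import *
p=np.radians(90);q=down(p)
bot.move_ptp([556.97,-250.16,150],q);bot.line_to([556.97,-250.16,76],100);bot.pause(.2)
f0=bot.read_state()
bot.move_gripper(5,40);bot.pause(.2);s=bot.read_state();print(f0["tcp_pos"],f0["contact_force"],s["tcp_pos"],s["contact_force"],s["width"])
bot.line_to([556.97,-250.16,160],120);bot.pause(.3)
s=bot.read_state();print(s["t"],s["contact_force"],s["tcp_pos"],s["width"])
im,c=shot("held")
M=np.linalg.inv(bot.get_calibration("wrist")["T_tool_cam"]);K=bot.get_calibration("wrist")
for P in([0,0,67.5],[16.5,7,67.5],[16.5,-7,67.5],[7,0,30],[22,0,17],[16.5,0,67.5]):
    x=M@np.r_[P,1];print(P,K["cx"]-K["fx"]*x[0]/x[2],K["cy"]+K["fy"]*x[1]/x[2])
cv2.imwrite("pics/heldc.png",cv2.resize(im[170:290,180:330,::-1],None,fx=5,fy=5,interpolation=cv2.INTER_NEAREST))
E
```

```text
[ 557.4338 -250.235    76.7931] [-0.2461 -1.2339 -0.0415] [ 556.9644 -250.1564   76.0155] [-0.4867  1.1166  1.5151] 15.512914736373139
13.0917 [-0.2133  0.641  -1.1836] [ 556.6959 -250.1128  159.3428] 15.872204778936833
[0, 0, 67.5] 254.26821309968958 205.29399984757262
[16.5, 7, 67.5] 263.10245246302367 185.39983536568852
[16.5, -7, 67.5] 245.44599194916154 185.4032001493733
[7, 0, 30] 254.37449674731616 211.7853680044614
[22, 0, 17] 254.43031605317054 195.47161680302332
[16.5, 0, 67.5] 254.27433174176699 185.40151773665676
```

View pics/heldc.png

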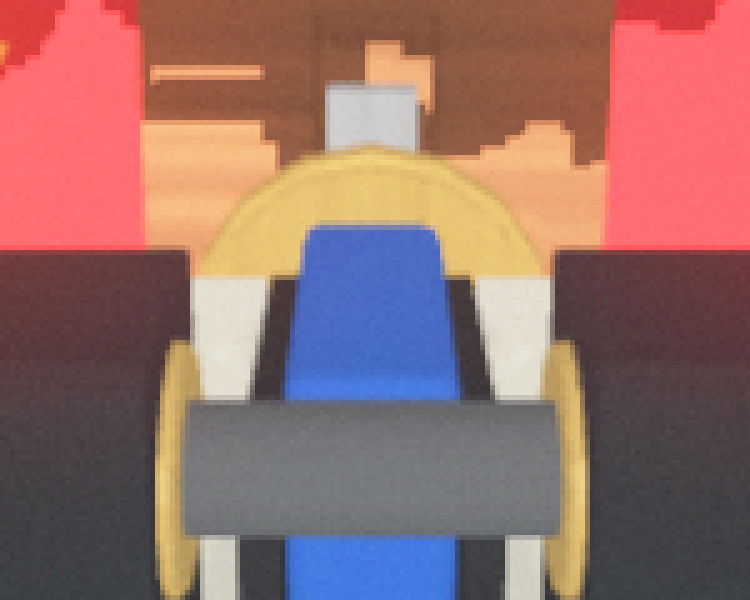

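```bash
cat >> h.py <<'E'
def F(n=5):
    a=[]
    for _ in range(n): a.append(bot.read_state()["contact_force"]);bot.pause(.015)
    return np.mean(a,0)
E
python3 - <<'E'
from h import *
p=np.radians(118.7);q=down(p);xy=np.array([480.1,11.5])
bot.line_to([556.97,-250.16,185],150)
bot.move_ptp([*xy,165],q);bot.pause(.4)
s=bot.read_state();print(s["t"],s["tcp_pos"],np.degrees(yaw()));f0=F(10);print("f0",f0)
bot.line_to([*xy,133],80);bot.pause(.2);s=bot.read_state();print(s["tcp_pos"],F()-f0)
z=133
while z>75.5:
    step=2 if z>91 else .7
    z-=step;bot.line_to([*xy,z],40);f=F(3)-f0
    if np.linalg.norm(f)>1.6: print(round(z,1),f,bot.read_state()["tcp_pos"])
    if np.linalg.norm(f)>3.0: break
print(bot.read_state()["t"],z)
E
```

```text
14.9167 [480.2058  11.0225 164.8767] 118.63960718799026
f0 [-0.1538 -0.0095 -1.6301]
[480.4606  11.6532 133.5233] [ 0.1231 -0.1219  0.1037]
103 [ 1.6786  0.1678 -0.3008] [480.2867  11.6077 102.9826]
99 [ 1.1278  0.8864 -0.7474] [480.0486  11.5038  98.9136]
97 [ 1.507   0.5273 -0.6609] [480.0295  11.4781  96.8937]
74.9 [-0.3013 -0.4908  3.2264] [480.2309  11.5334  75.0565]
29.1167 74.89999999999993
```

```bash
python3 - <<'E'
from h import *
xy=[480.1,11.5];bot.pause(.2);print("touch",F(3))
bot.line_to([*xy,77.4],30);print("up",F(3))
for a in(148.7,178.7,208.7):
    bot.move_ptp([*xy,77.4],down(np.radians(a)));s=bot.read_state();print(np.degrees(yaw()),s["tcp_pos"],s["contact_force"],s["t"])
bot.pause(.3);print("turned",F(3),np.degrees(yaw()))
z=77.4
while z<92:
    z+=2;bot.line_to([*xy,z],40);print(round(z,1),F(2))
print(bot.read_state()["t"])
E
```

```text
touch [-0.7583  0.0687  1.3541]
up [ 0.162  -0.1743 -1.2298]
148.51236379322077 [479.9503  11.4539  77.2536] [ 0.4257  0.6675 -1.2657] 30.2333
178.43340678083678 [480.0249  11.4568  77.3621] [ 0.9138 -0.3429 -2.0714] 30.8
-151.58633622689328 [480.0546  11.4848  77.3789] [-1.0334  1.1759 -1.843 ] 31.3667
turned [ 0.3277 -0.4168 -1.6347] -151.35190498368883
79.4 [ 0.3411 -0.3628 -0.7945]
81.4 [-0.0327 -0.4707 -1.9632]
83.4 [-0.1701 -0.4306 -1.6546]
85.4 [-0.2441 -0.1213 -1.6496]
87.4 [-0.2874 -0.0595 -1.6768]
89.4 [-0.5856 -0.9571 -4.1009]
91.4 [ 1.0032 -0.0074 -4.1984]
93.4 [-0.9647 -0.5435 -3.7361]
33.9833
```

```bash
python3 - <<'E'
from h import *
xy=[480.1,11.5]
bot.line_to([*xy,150],50);bot.pause(.25);print(F(3))
bot.line_to([542.7,191.4,150],90);bot.pause(.4);s=bot.read_state();print(s["t"],s["tcp_pos"],np.degrees(yaw()),F(3))
im,c=shot("hang");sd=bot.camera("side")
a=cv2.resize(im[120:300,150:360,::-1],None,fx=2.5,fy=2.5);b=cv2.resize(sd[180:280,220:320,::-1],(270,270),interpolation=3)
o=np.zeros((450,795,3),np.uint8);o[:,:525]=a;o[:270,525:]=b;cv2.imwrite("pics/hangc.png",o)
E
```

```text
[-0.1201 -0.2199 -4.1976]
38.2333 [542.7168 191.3174 150.0244] -151.30581115451704 [-0.2987 -0.1053 -4.0703]
```

View pics/hangc.png

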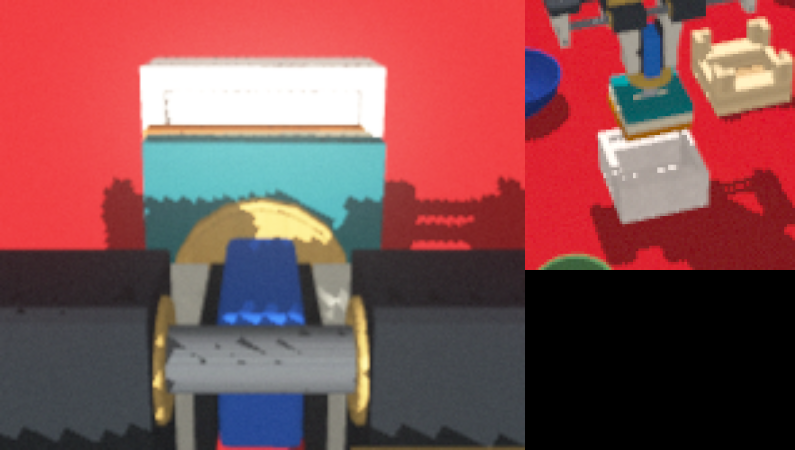

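```bash
python3 - <<'E'
from meas import *
im,c=load("hang");h,s,v=hsv(im);M=c[1]
d=np.load("pics/hang.npz");Rm=R.from_quat(d["eef_rot"]).as_matrix()
tool=lambda P:(P-d["tcp_pos"])@Rm
teal=(h>80)&(h<100)&(s>60)
n,l,st,ce=cv2.connectedComponentsWithStats(teal.astype(np.uint8));k=1+np.argmax(st[1:,4]);print(st[k])
x,y,w,hh=st[k][:4]
col=l==k
for r in(y+3,y+8,y+20): 
    xs=np.nonzero(col[r])[0];print(r,xs.min(),xs.max(),tool(pt(c,[[xs.min()-.5,r],[xs.max()+.5,r]],121))[:,:2])
tops=[(cc,np.nonzero(col[:,cc])[0].min()-.5) for cc in(215,240,270,298)];print("front edge",tool(pt(c,tops,121))[:,:2])
# stand: top-rim outer edge, column profile
for cc in(215,255,295):
    print(cc,[ (r,*im[r,cc]) for r in range(140,176,1)][::1] if cc==255 else "")
st=np.array([542.7,191.4,44.]);print("stand in tool",tool(st))
m=(s<70)&(np.arange(384)[:,None]<172)&(np.arange(384)[:,None]>140)
for r in(150,155,165):
    xs=np.nonzero(m[r,190:320])[0]+190;print(r,xs.min(),xs.max(),tool(pt(c,[[xs.min()-.5,r],[xs.max()+.5,r]],44))[:,:2])
E
```

```text
[ 207  176   97   49 3139]
179 207 303 [[ 31.1339 -31.3383]
 [ 31.1315  32.0664]]
184 208 303 [[ 27.7815 -30.8245]
 [ 27.7793  32.2156]]
196 208 302 [[ 19.6082 -31.1655]
 [ 19.6066  31.9155]]
front edge [[ 33.4622 -25.7003]
 [ 33.4615  -9.4105]
 [ 33.4607  10.1364]
 [ 32.7962  28.4056]]
215 
255 [(140, np.uint8(243), np.uint8(95), np.uint8(92)), (141, np.uint8(244), np.uint8(98), np.uint8(99)), (142, np.uint8(239), np.uint8(123), np.uint8(119)), (143, np.uint8(227), np.uint8(179), np.uint8(171)), (144, np.uint8(219), np.uint8(205), np.uint8(194)), (145, np.uint8(221), np.uint8(208), np.uint8(197)), (146, np.uint8(229), np.uint8(217), np.uint8(207)), (147, np.uint8(254), np.uint8(254), np.uint8(252)), (148, np.uint8(255), np.uint8(255), np.uint8(255)), (149, np.uint8(255), np.uint8(255), np.uint8(255)), (150, np.uint8(255), np.uint8(255), np.uint8(255)), (151, np.uint8(255), np.uint8(255), np.uint8(255)), (152, np.uint8(255), np.uint8(255), np.uint8(255)), (153, np.uint8(255), np.uint8(255), np.uint8(255)), (154, np.uint8(255), np.uint8(255), np.uint8(255)), (155, np.uint8(255), np.ui
[... 575 characters left out ...]
(255), np.uint8(255)), (167, np.uint8(255), np.uint8(255), np.uint8(255)), (168, np.uint8(255), np.uint8(255), np.uint8(255)), (169, np.uint8(253), np.uint8(250), np.uint8(245)), (170, np.uint8(184), np.uint8(129), np.uint8(92)), (171, np.uint8(217), np.uint8(146), np.uint8(96)), (172, np.uint8(235), np.uint8(188), np.uint8(139)), (173, np.uint8(212), np.uint8(198), np.uint8(164)), (174, np.uint8(146), np.uint8(158), np.uint8(145)), (175, np.uint8(97), np.uint8(122), np.uint8(122))]
295 
stand in tool [ -0.0252  -0.0124 106.0298]
150 206 303 [[ 41.3236 -43.8802]
 [ 41.3181  44.2504]]
155 206 303 [[ 36.8315 -44.0757]
 [ 36.8262  44.4504]]
165 206 303 [[ 27.725  -44.4721]
 [ 27.7205  44.8558]]
```

```bash
python3 - <<'E'
from h import *
xy=[542.65,191.95]
bot.line_to([*xy,150],20);bot.line_to([*xy,108],60);bot.pause(.2);print(F(3))
z=108
while z>92:
    z-=2;bot.line_to([*xy,z],40);print(round(z,1),F(2)[2])
s=bot.read_state();print(s["t"],s["tcp_pos"])
im,c=shot("landed");cv2.imwrite("pics/landc.png",cv2.resize(im[60:260,150:360,::-1],None,fx=2.5,fy=2.5))
E
```

```text
[-0.0506  0.1008 -4.0259]
106 -3.5947371228190774
104 -4.158460879930818
102 -3.808560109081374
100 -2.707785615577629
98 -3.2617757151762627
96 -3.223164065407334
94 -1.8230498754283166
92 -1.6700047464927943
42.0 [542.6174 191.9327  91.917 ]
```

View pics/landc.png

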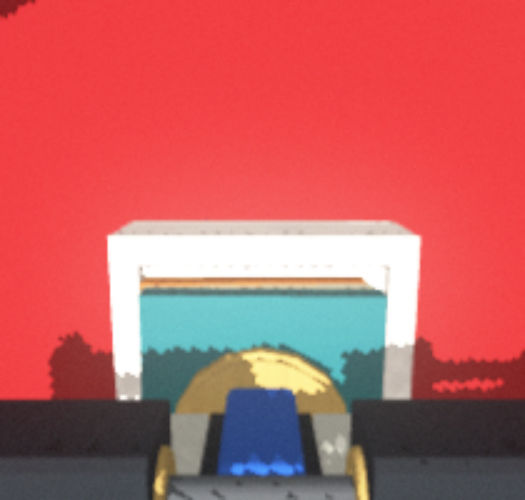

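```bash
python3 - <<'E'
from h import *
xy=[542.65,191.95];f0=F(4)[2]
bot.line_to([*xy,81],40);print(f0,F(3)[2]);z=81
while z>76:
    z-=.6;bot.line_to([*xy,z],40);f=F(4)[2]-f0;print(round(z,1),f)
    if f>1.4: break
bot.pause(.2);bot.move_gripper(24);bot.pause(.3);s=bot.read_state();print(s["t"],s["width"],F(3))
bot.line_to([*xy,150],60);bot.pause(.2)
P=np.array(xy)-70*np.array([-np.sin(np.radians(208.7)),np.cos(np.radians(208.7))])
bot.line_to([P[0],P[1],150],120);bot.pause(.3)
im,c=shot("final");sd=bot.camera("side");print(bot.read_state()["t"])
a=cv2.resize(im[30:230,150:360,::-1],None,fx=2.5,fy=2.5);b=cv2.resize(sd[180:280,220:320,::-1],(270,270),interpolation=3)
o=np.zeros((500,795,3),np.uint8);o[:,:525]=a;o[:270,525:]=b;cv2.imwrite("pics/finc.png",o)
E
```

```text
-1.2992459293611136 -1.0032170395558986
80.4 -0.5167154917607635
79.8 -0.6737147600043196
79.2 -0.15714224129906396
78.6 -0.4306744629513517
78.0 0.9725500376767021
77.4 2.845470834191702
45.425 24.020610120814283 [-0.235  -0.0589  0.2003]
48.1667
```

View pics/finc.png

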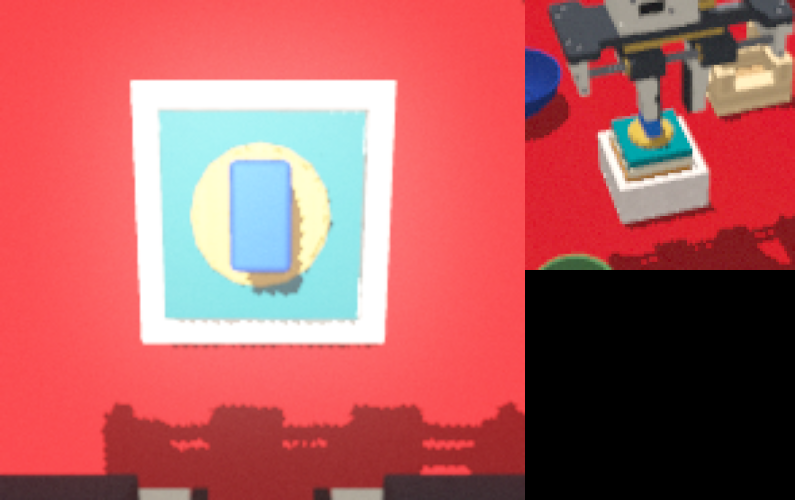

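The final view shows the teal tile (crop centre about 262,215) inside the white rim (centre about 263,212). The stack looks flat, with the collar on the tile and the handle upright and released. I'm handing it in.

```bash
python3 -c "
from h import *
from meas import *
im,c=load('final');h,s,v=hsv(im)
rect('final','teal',(h>80)&(h<100)&(s>60),67,c)
r=np.zeros(h.shape,bool);r[100:140,225:280]=1;rect('final','handle',(h>100)&(h<130)&(s>90)&r,117,c)
bot.close_job()"
```

```text
final teal ctr [542.7456 191.7072] size [63.2204 63.1207] ang 28.6494197845459
final handle ctr [542.802  192.7997] size [14.5886 23.2789] ang 29.224668502807617
the job is handed in; nothing more can be done
```

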